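Put the tester pot away in the push-latch drawer

TASK

Press the front of the small sample cabinet's handleless drawer in until its push latch gives and let the drawer spring out, stand the tester pot upright on the tray floor of its front compartment, then press the drawer in again until it latches and stays shut. Feel for the latch's stop and press gently: never more than 16 N on the drawer. Set the pot down rather than dropping it, keep it upright all the time, and leave the other loose things where they are.

Things in the scene. Friction and masses are not known exactly. Their poses are not given: they have to be found in the camera images.
- front_face (a point): Centre of the outer face of the drawer's plain grey front, 45 mm above the worktop; moves with the drawer. The front is 180 mm wide, 78 mm high (from 6 to 84 mm up), 14 mm thick, no handle. x axis level, into the cabinet (pushing direction); y along the front, to the left; z up. Latched, it must be pressed in 6 to 12 mm, to the latch's stop, to release; this differs each time and cannot be seen.
- drawer (a joint): How far the drawer is out, m: latched shut 0.007 to 0.017 (differs), sprung out 0.095; the latch's stop 0.001 to 0.005 (differs). A spring pushes it out with 1.5 to 3 N all the way; the runner drags 2 N more at 0.1 m/s. The stop is hard: there the force climbs steeply; at 8 N the latch has worked. Then back away: released, it comes out fully in 1.5 s; latched, it comes back 6 to 12 mm and stays.
- cabinet_top_front (a point): Middle of the top front edge of the cabinet's body (does not move with the drawer): a low fixed plywood box, 180 mm wide, 150 mm deep, 88 mm high, with this one drawer; high enough inside for the pot. Axes as for front_face. More than 16 N on the drawer breaks the latch.
- tray_floor (a point): Centre of the floor (top surface, 14 mm above the worktop) of the drawer's front compartment, 57.5 mm behind the front's outer face; moves with the drawer; axes as for front_face. The compartment is 87 mm along x, 136 mm along y inside, its walls 24 mm high above the floor. With the drawer out this point lies 51 mm in front of the cabinet's body.
- pot_mid (a point): Centre of the tester pot, half-way up, on its axis (z up): upright round pot with a ribbed screw lid, 60 mm high, 49 mm wide at the lid; below the lid (up to 46 mm from its foot) 46 mm wide; about 0.09 kg. It stands on the worktop to the left or the right of the cabinet.
- tin: Small plain-lidded paint tin, 60 mm wide, 55 mm high, wider and lower than the tester pot; stands on the other side of the cabinet; leave it alone. Origin at the centre of its underside.
- tape_roll: Roll of masking tape lying flat, 104 mm wide, 25 mm high; leave it alone. Origin at the centre of its underside.
- note_block: Block of sticky notes, 50 x 52 x 18 mm; leave it alone. Origin at the centre of its underside.
- booklet: Thin booklet lying flat, 172 x 64 x 13 mm; leave it alone. Origin at the centre of its underside.
There are look-alikes about, which are no part of the job. Of the things that look like the part that bears front_face, the largest one is meant.

How it is judged (in metres and radians):
On the way, in this order (a step that is already met when the one before it is completed fails the run):
1. the latch is released and the drawer has sprung out (value of joint drawer above 0.085 m), for 0.2 s.
2. the tester pot stands upright and released in the front compartment of the open drawer (value of joint drawer above 0.06 m and x of pot_mid in the frame of tray_floor between -0.03 and 0.03 m and y of pot_mid in the frame of tray_floor between -0.055 and 0.055 m and z of pot_mid in the frame of tray_floor below 0.035 m and angle between pot_mid's own z axis and vertical below 0.15 rad and contact force between the fingers and tester_pot below 0.05 N), for 0.2 s.
At the end, for the whole second after the job is handed in: The drawer is latched shut by itself (less than 20 mm out, at rest, not held), and the tester pot stands upright (within 0.15 rad) on the floor of its front compartment (value of joint drawer below 0.02 m and velocity of joint drawer below 0.005 m/s and x of pot_mid in the frame of tray_floor between -0.03 and 0.03 m and y of pot_mid in the frame of tray_floor between -0.055 and 0.055 m and z of pot_mid in the frame of tray_floor below 0.035 m and angle between pot_mid's own z axis and vertical below 0.15 rad); the robot touches nothing.
It fails at once if the drawer is pushed or pulled with more than 16 N (contact force between drawer and the fingers above 16 N or contact force between drawer and the arm above 16 N).
It fails at once if the tester pot is tipped by more than 0.6 rad (angle between pot_mid's own z axis and vertical above 0.6 rad).
It fails at once if the tester pot is let go more than 25 mm above the tray floor (horizontal distance between pot_mid and tray_floor below 0.06 m and z of pot_mid in the frame of tray_floor above 0.055 m and contact force between the fingers and tester_pot below 0.01 N).
It fails at once if another loose thing is moved by more than 30 mm (distance of any of tin, tape_roll, note_block, booklet from where it was at the start of the episode above 0.03 m).
It also fails if it takes over 69 s, if anything falls off the work surface, if the arm or the gripper's body presses on something with over 40 N, if the wrist force passes 120 N, or if a joint passes its speed limit or range.

ROBOT

A 7-joint arm with a two-finger parallel gripper is mounted at the origin on the work surface; the furniture and walls round the work are solid. World frame = base frame: x ahead of the robot, y to its left, z up, the work surface at z = 0. Lengths are in mm, angles in degrees, forces in N, time in s.
With the tool pointing down it reaches from about 400 to 850 mm from the base axis. Payload 10.4 kg.
Tool frame: the origin (TCP) lies on the centre line of the jaws, within the pads' length; the fingertips stand ahead of it and the grasp point (between the pads) lies 5 mm behind it (bot.tip_reach is the z of the fingertips in the tool frame, in mm); z points along the fingers, y is the direction in which the jaws open and shut (so a half turn about z gives the same grasp; the last joint's range is limited). The gripper opens to 87 mm and grips with 3 to 60 N. Pads are 19 mm wide; open, the fingers measure 117 mm over their backs; the gripper's body (75 mm by 190 mm) begins 51 mm behind the grasp point.
Start: joints at [-70.279, 19.034, -3.707, 83.658, 1.238, 77.344, -5.071], TCP at [224.133, 583.454, 201.676] pointing down, gripper open.
Joint ranges: [-148.97, 148.97], [-28.65, 121.19], [-84.17, 76.75], [9.2, 138.47], [-72.65, 252.65], [3.7, 117.97], [-149.18, 149.18]. Speed limits (degrees/s): [127.2, 127.2, 159.86, 159.86, 180, 180, 180].

INTERFACE

Orientations are given as [roll, pitch, yaw] about the fixed x, y, z axes, in that order (R = Rz(yaw) Ry(pitch) Rx(roll)).
In Python, from station import bot, fingers, solver, status, viewer, job_done gives the robot as it stands. Calls block until the motion is done:
- bot.reach(position, orientation): joint-space move of the TCP to a pose.
- bot.movel(position, vel=150, rot=None, until_force=None): straight line of the TCP; rot=None keeps the orientation; vel is the mean speed in mm/s. With until_force (N) it stops when the force on the tool has changed by that much, and returns True; else False.
- bot.movej(angles): joint-space move.
- fingers.command_gripper(opening, effort=None): finger opening in mm; effort is the grip in N (None keeps the last); returns when the fingers have stopped.
- bot.pause(seconds).
- solver.solve_ik(position, orientation): joint angles nearest the present ones, or None.
- status.state(): the state.
- viewer.snapshot(name): name is "side" or "top"; returns a dict with "image" (420x560x3 uint8, red, green, blue), "intrinsics" (3x3 intrinsics, pixels), "position" and "orientation" of the camera in the world. Camera axes: x right, y up, looking along -z (the intrinsics and any distortion apply to the point x, -y, -z); pixel columns grow to the right and rows downward; lengths in mm; the calibration is good to about 2 mm. A picture is of the moment at which its call begins. There is no depth.
A pose or a line that the arm cannot do raises bot.MotionError and nothing moves.
- job_done(): hands the job in, once; it reports no verdict.
The state is a dict: "time_s": time; "joint_pos": joint angles; "dq": joint speeds; "joint_efforts": joint torques, N m; "tool_pos": TCP position; "orientation": TCP orientation; "ft_force": force on the tool from outside, world axes, zero at the start; "ft_torque": the same for the moment, N m; "gripper_width": finger opening in mm.
Only numpy, scipy, OpenCV 4.12 (cv2) and the standard library are available. Lean on these libraries where they do the work, as an engineer would, in place of code of your own. Each camera call takes 0.05 s, during which the arm holds its last target.

## Working session

There is one attempt and no reset: what is moved stays moved. The work goes in short steps, each a Python script; the robot and the scene stay as the last script left them, time stands still between calls to the robot, and variables do not carry over. Pictures are saved under pics/ and viewed, and the job is handed in when it is done.

```bash
ls; mkdir -p pics
python3 - <<'E'
from station import bot, fingers, solver, status, viewer
import cv2
for n in("side","top"):
    s=viewer.snapshot(n); cv2.imwrite(f"pics/{n}0.png",s["image"][:,:,::-1])
    print(n,s["intrinsics"],s["position"],s["orientation"],[k for k in s])
st=status.state(); print(st["time_s"],st["tool_pos"],st["orientation"],st["ft_force"],st["gripper_width"],bot.tip_reach)
E
```

```text
pics
side [[481.84490314   0.         282.5516495 ]
 [  0.         481.84490314 212.09218226]
 [  0.           0.           1.        ]] [ -175.08584283 -1102.16930746   937.58761692] [ 56.14466486   0.31865011 -32.5841042 ] ['image', 'intrinsics', 'position', 'orientation']
top [[511.98025447   0.         276.08895269]
 [  0.         511.98025447 215.8792533 ]
 [  0.           0.           1.        ]] [3.87101531e+02 8.26488690e-01 1.42900180e+03] [  5.84829838   0.64323275 -91.11594025] ['image', 'intrinsics', 'position', 'orientation']
0.1 [224.00645746 583.08073237 200.94999587] [-1.79926976e+02  5.28396896e-03  1.58986903e+02] [ 0.16350274 -1.03276245  0.01487144] 86.99967447015769 14.0
```

View pics/side0.png

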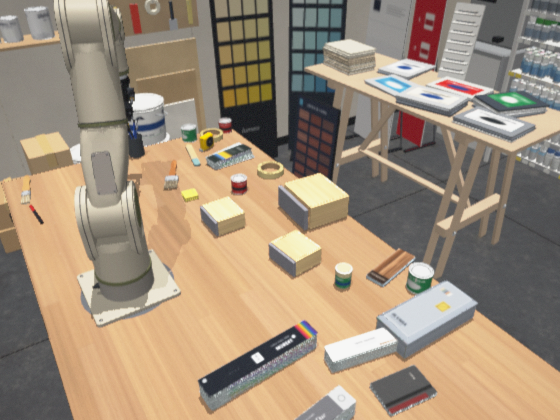

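View pics/top0.png

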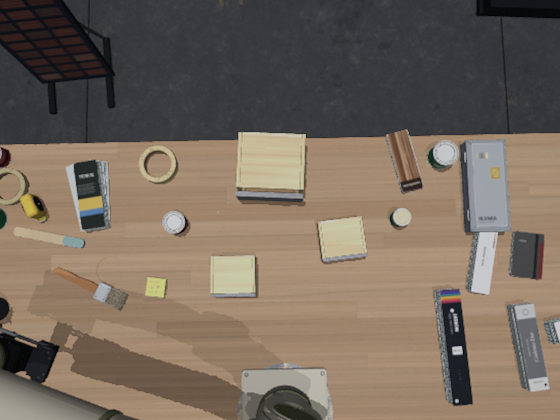

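Run:
```python
import cv2,numpy as np
t=cv2.imread("pics/top0.png"); s=cv2.imread("pics/side0.png")
cv2.imwrite("pics/t1.png",cv2.resize(t[120:300,140:460],None,fx=2.5,fy=2.5,interpolation=cv2.INTER_CUBIC))
cv2.imwrite("pics/s1.png",cv2.resize(s[150:310,180:450],None,fx=2.9,fy=2.9,interpolation=cv2.INTER_CUBIC))
```

```text
(no output)
```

View pics/t1.png

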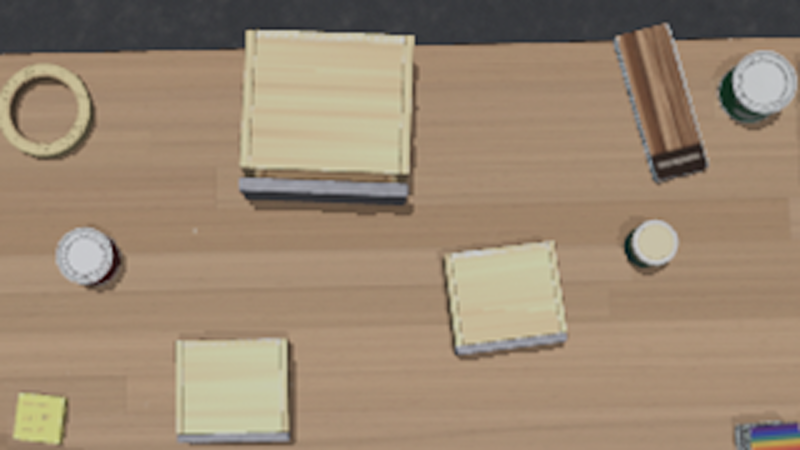

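View pics/s1.png

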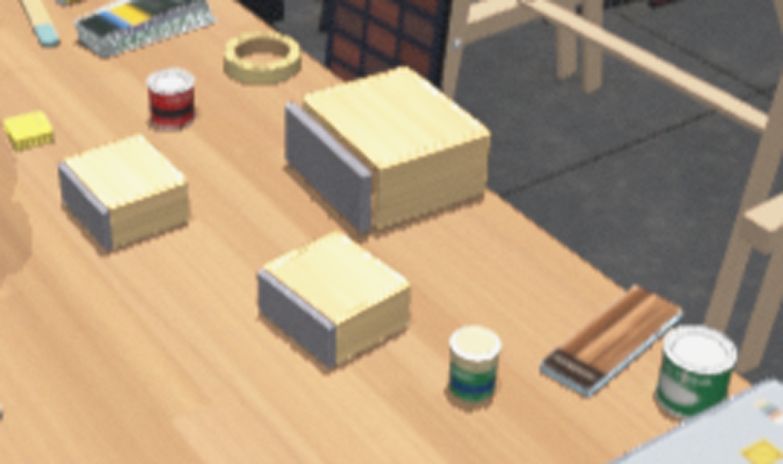

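```bash
cat > h.py <<'E'
import cv2,numpy as np
from scipy.spatial.transform import Rotation as R
def ray(s,px):
    K=np.array(s["intrinsics"]); px=np.atleast_2d(px).astype(float)
    d=np.c_[(px[:,0]-K[0,2])/K[0,0],-(px[:,1]-K[1,2])/K[1,1],-np.ones(len(px))]
    r=R.from_euler('xyz',s["orientation"],degrees=True).as_matrix()
    return np.array(s["position"]),d@r.T
def onz(s,px,z):
    o,d=ray(s,px); return o+d*((z-o[2])/d[:,2])[:,None]
def proj(s,P):
    K=np.array(s["intrinsics"]); r=R.from_euler('xyz',s["orientation"],degrees=True).as_matrix()
    c=(np.atleast_2d(P)-np.array(s["position"]))@r
    return np.c_[K[0,2]+K[0,0]*c[:,0]/-c[:,2],K[1,2]-K[1,1]*c[:,1]/-c[:,2]]
def biggest(m,roi):
    x0,y0,x1,y1=roi; q=np.zeros_like(m); q[y0:y1,x0:x1]=m[y0:y1,x0:x1]
    c,_=cv2.findContours(q,cv2.RETR_EXTERNAL,cv2.CHAIN_APPROX_NONE); return max(c,key=cv2.contourArea)
E
python3 - <<'E'
from station import viewer
from h import *
np.set_printoptions(precision=1,suppress=True)
T=viewer.snapshot("top");S=viewer.snapshot("side")
hsv=cv2.cvtColor(T["image"],cv2.COLOR_RGB2HSV)
for p in [(401,217),(270,165),(270,196),(270,190),(330,155),(384,230),(405,226),(174,222),(270,194),(270,198)]: print(p,hsv[p[1],p[0]])
h2=cv2.cvtColor(S["image"],cv2.COLOR_RGB2HSV)
for p in [(343,270),(343,285),(310,195),(300,210),(293,205),(330,215)]: print('s',p,h2[p[1],p[0]])
# front top edge: columns
for c in (250,270,290): print(c,T["image"][180:206,c].tolist())
E
```

```text
(401, 217) [ 24  40 199]
(270, 165) [ 19  66 198]
(270, 196) [124  13 155]
(270, 190) [ 15  95 143]
(330, 155) [ 14  77 158]
(384, 230) [ 15  75 167]
(405, 226) [15 93 96]
(174, 222) [114   6 205]
(270, 194) [116  13 155]
(270, 198) [120  11  47]
s (343, 270) [ 27  39 245]
s (343, 285) [ 99 156  90]
s (310, 195) [ 26  59 247]
s (300, 210) [120   8  95]
s (293, 205) [126  13  96]
s (330, 215) [ 18  93 156]
250 [[199, 190, 156], [199, 190, 156], [199, 189, 155], [199, 184, 151], [199, 184, 151], [200, 189, 155], [204, 197, 165], [154, 147, 119], [124, 101, 77], [144, 119, 91], [136, 112, 84], [128, 117, 112], [144, 143, 150], [151, 152, 160], [151, 152, 160], [157, 158, 165], [113, 113, 120], [47, 47, 50], [50, 50, 55], [48, 50, 54], [93, 78, 66], [111, 92, 73], [108, 89, 72], [103, 84, 67], [143, 117, 94], [161, 133, 108]]
270 [[200, 195, 161], [199, 194, 159], [199, 193, 159], [199, 192, 158], [199, 187, 154], [199, 187, 154], [200, 191, 158], [204, 198, 172], [162, 153, 131], [130, 106, 81], [143, 117, 90], [124, 99, 74], [138, 134, 138], [148, 149, 157], [147, 148, 155], [148, 148, 156], [148, 147, 155], [101, 101, 107], [45, 45, 47], [50, 51, 54], [55, 53, 54], [98, 81, 68], [109, 88, 71], [104, 84, 67], [100, 81, 64], [145, 120, 96]]
290 [[199, 197, 163], [200, 198, 164], [199, 196, 162], [200, 196, 162], [199, 194, 160], [200, 192, 159], [200, 192, 158], [201, 195, 161], [188, 179, 147], [146, 130, 103], [129, 106, 81], [139, 114, 87], [107, 86, 62], [127, 126, 132], [145, 145, 153], [145, 145, 152], [146, 147, 154], [144, 145, 151], [99, 99, 105], [46, 47, 50], [50, 50, 54], [66, 60, 58], [96, 80, 65], [104, 85, 67], [104, 84, 66], [123, 100, 80]]
```

```bash
cat > meas.py <<'E'
from station import viewer
from h import *
np.set_printoptions(precision=1,suppress=True)
T=viewer.snapshot("top");S=viewer.snapshot("side")
g=cv2.cvtColor(T["image"],cv2.COLOR_RGB2GRAY).astype(float); sat=cv2.cvtColor(T["image"],cv2.COLOR_RGB2HSV)[:,:,1].astype(float)
pts=[];pb=[]
for c in range(243,301):
    col=g[:,c]
    r=next((r for r in range(196,206) if col[r-1]>100>=col[r]),None) 
    r=next((r for r in range(192,206) if col[r]<100),None)
    if r: pts.append((c,r-1+(col[r-1]-100)/(col[r-1]-col[r])))
    b=next((r for r in range(183,194) if col[r]<165),None)
    if b: pb.append((c,b-1+(col[b-1]-165)/(col[b-1]-col[b])))
for nm,p,z in(("face",pts,84),("body",pb,88)):
    W=onz(T,p,z); vx,vy,x0,y0=cv2.fitLine(W[:,:2].astype(np.float32),cv2.DIST_HUBER,0,.01,.01).ravel()
    if vy<0: vx,vy=-vx,-vy
    print(nm,W[[0,-1]],"dir",np.degrees(np.arctan2(-vx,vy)),"x at y=0:",x0-vx/vy*y0, 'resid',np.std(W[:,0]-x0-vx/vy*(W[:,1]-y0)))
# front strip mask
m=((sat<35)&(g>120)).astype(np.uint8)*255
m=((sat<30)&(g<190)).astype(np.uint8)*255
c=biggest(m,(225,180,320,212)); rect=cv2.minAreaRect(c); print(rect)
x,y,w,h=cv2.boundingRect(c); print("front ends",x,y,w,h)
mid=c[(np.abs(c[:,0,1]-195)<2)][:,0]; print(onz(T,[(x,193.),(x+w-1,196.)],84))
# body back/sides
# pot lid
m=((sat<58)&(g>150)).astype(np.uint8)*255
c=biggest(m,(385,200,420,235)); (cx,cy),r=cv2.minEnclosingCircle(c); M=cv2.moments(c); cc=(M["m10"]/M["m00"],M["m01"]/M["m00"])
P=onz(T,[(cx,cy),cc,(cx+r,cy),(cx-r,cy)],60); print("pot top",(cx,cy),cc,cv2.contourArea(c),P, "area diam",2*np.sqrt(cv2.contourArea(c)/np.pi)/512*1369)
print("proj in side",proj(S,[P[1],P[1]*[1,1,0]]))
h2=cv2.cvtColor(S["image"],cv2.COLOR_RGB2HSV)
m=((h2[:,:,1]<58)&(h2[:,:,2]>150)).astype(np.uint8)*255
c=biggest(m,(325,255,365,300)); M=cv2.moments(c); print("side lid",M["m10"]/M["m00"],M["m01"]/M["m00"],cv2.boundingRect(c))
E
python3 meas.py
```

```text
face [[579.5 100.   84. ]
 [617.  -52.1  84. ]] dir -3.4796917 x at y=0: 574.0006 resid 10.986358797875798
body [[603.6  99.4  88. ]
 [616.3 -52.   88. ]] dir -3.455028 x at y=0: 599.16406 resid 2.715783581893053
((268.9449157714844, 195.960205078125), (66.2170181274414, 8.40910816192627), 2.1610794067382812)
front ends 236 191 67 11
[[588.4 118.5  84. ]
 [576.7 -56.4  84. ]]
pot top (402.06756591796875, 216.28378295898438) (401.91063829787237, 216.39787234042552) 235.0 [[ 519.6 -324.1   60. ]
 [ 519.3 -323.7   60. ]
 [ 519.  -348.8   60. ]
 [ 520.1 -299.5   60. ]] area diam 46.251143822793594
proj in side [[343.8 267.4]
 [342.4 283.5]]
side lid 343.5126582278481 268.3301687763713 (335, 262, 18, 13)
```

Run:
```python
from station import solver,viewer,status
from h import *
np.set_printoptions(precision=1,suppress=True)
psi=np.radians(-3.4); X=np.array([np.cos(psi),np.sin(psi),0]);Y=np.array([-np.sin(psi),np.cos(psi),0])
F=np.array([575.9,31,0]); S=viewer.snapshot("side")
P=[F+Y*s*90+[0,0,z] for s,z in((1,84),(-1,84),(-1,6),(1,6))]
p=proj(S,P);print(p)
im=S["image"][:,:,::-1].copy(); im=cv2.resize(im[150:290,240:380],None,fx=4,fy=4,interpolation=cv2.INTER_CUBIC)
for a in p: cv2.circle(im,tuple(int(v) for v in ((a+.5-[240,150])*4)),3,(0,0,255),1)
cv2.imwrite("pics/chk.png",im)
for yaw in(-3.4,176.6):
  for q in([470,37,200],[519,-324,150],[576-22,31,56]): print(yaw,q,solver.solve_ik(q,[180,0,yaw]))
```

```text
[[277.8 185.5]
 [304.8 210.6]
 [304.4 230.3]
 [278.  204.4]]
-3.4 [470, 37, 200] [ -40.9   -2.    30.6  107.5    1.1   74.2 -104.1]
-3.4 [519, -324, 150] [-18.6  31.5  64.   92.3 -29.2  74.8 -43.4]
-3.4 [554, 31, 56] [-39.5  20.5  37.6 105.7 -14.5  58.7 -89.5]
176.6 [470, 37, 200] [-38.3  -1.8  28.  107.4   0.9  74.2  76. ]
176.6 [519, -324, 150] [-18.   30.9  62.9  92.3 -28.3  74.5 136. ]
176.6 [554, 31, 56] [-30.4  18.7  26.4 105.2  -9.6  58.3  86.5]
```

View pics/chk.png

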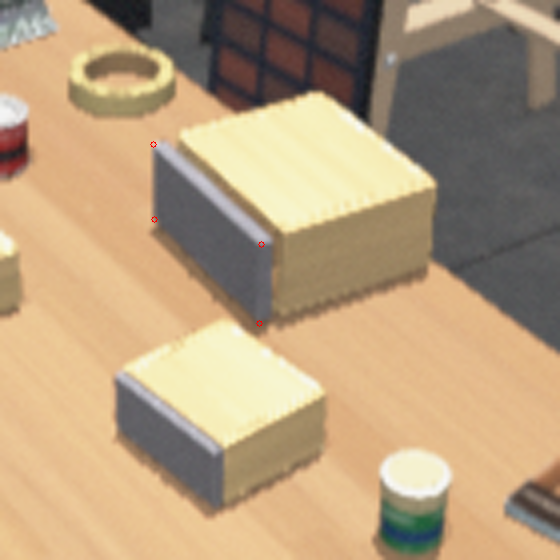

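```bash
cat >> h.py <<'E'
psi=np.radians(-3.4); X=np.array([np.cos(psi),np.sin(psi),0]);Y=np.array([-np.sin(psi),np.cos(psi),0])
F=np.array([575.9,31,0]); ORI=[180,0,-3.4]; Z=np.array([0,0,1.])
E
python3 - <<'E'
from station import bot,fingers,status
from h import *
np.set_printoptions(precision=2,suppress=True)
bot.reach(F-X*60+Z*150,ORI)
fingers.command_gripper(0,10)
bot.movel(F-X*60+Z*55)
bot.movel(F-X*20+Z*55,vel=60)
s=status.state();print(s["time_s"],s["tool_pos"],s["orientation"],s["ft_force"],s["gripper_width"])
E
```

```text
5.7083 [555.65  32.04  54.82] [179.99   0.03  -3.41] [0.12 0.25 0.08] 0.7808479073682837
```

Run:
```python
from station import bot,fingers,status,viewer
from h import *
np.set_printoptions(precision=2,suppress=True)
r=bot.movel(F+X*12+Z*55,vel=5,until_force=8.5)
s=status.state();print(r,s["time_s"],s["tool_pos"],(s["tool_pos"]-F)@X,s["ft_force"])
if r:
    bot.movel(F-X*140+Z*55,vel=200)
    s=status.state();print(s["time_s"],s["tool_pos"],s["ft_force"])
    bot.movel(F-X*140+Z*130,vel=200)
    T=viewer.snapshot("top");cv2.imwrite("pics/top2.png",T["image"][:,:,::-1])
    T=viewer.snapshot("side");cv2.imwrite("pics/side2.png",T["image"][:,:,::-1])
    print(status.state()["time_s"])
```

```text
True 9.025 [570.75  31.26  54.45] -5.160808127611711 [-3.   -0.01  1.57]
9.85 [437.45  39.49  55.44] [ 0.2  -0.76  0.27]
10.475
```

View pics/side2.png

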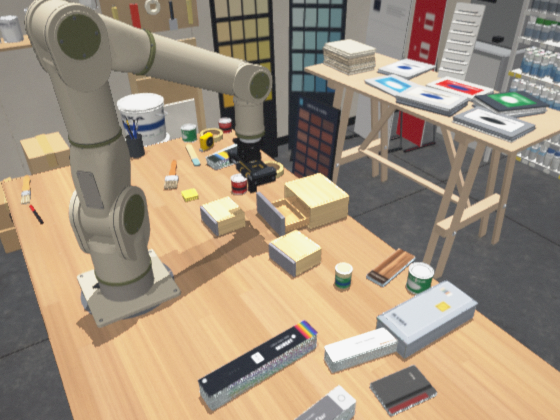

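The drawer has sprung out: its open tray is at about (285,215) in the side view. Next I'll fetch the pot.

Run:
```python
from station import bot,fingers,status,viewer
from h import *
np.set_printoptions(precision=2,suppress=True)
P=np.array([519.3,-323.7,0])
bot.movel(F-X*140+Z*160,vel=200)
fingers.command_gripper(72,15)
bot.reach(P+Z*160,ORI)
T=viewer.snapshot("side");cv2.imwrite("pics/side3.png",T["image"][:,:,::-1])
r=bot.movel(P+Z*41,vel=100,until_force=5)
s=status.state();print(r,s["time_s"],s["tool_pos"],s["ft_force"])
if not r:
    fingers.command_gripper(40,15)
    s=status.state();print(s["time_s"],s["tool_pos"],s["ft_force"],s["gripper_width"])
    T=viewer.snapshot("side");cv2.imwrite("pics/side4.png",T["image"][:,:,::-1])
    T=viewer.snapshot("top");cv2.imwrite("pics/top4.png",T["image"][:,:,::-1])
```

```text
False 14.8917 [ 519.67 -323.96   41.64] [ 0.26  0.87 -0.04]
15.725 [ 519.31 -323.72   41.01] [-0.09  0.26  0.24] 40.32684631778054
```

Run:
```python
import cv2
t=cv2.imread("pics/top4.png"); s=cv2.imread("pics/side4.png")
cv2.imwrite("pics/z4.png",cv2.hconcat([cv2.resize(t[100:280,220:440],(396,324)),cv2.resize(s[150:330,200:420],(396,324))]))
```

```text
(no output)
```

View pics/z4.png

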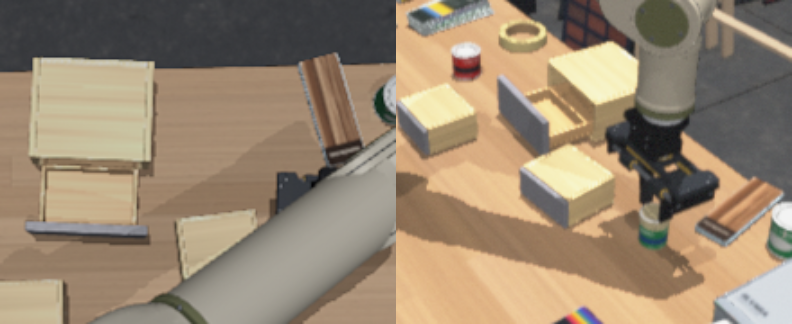

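Run:
```python
import cv2
s=cv2.imread("pics/side4.png");a=cv2.imread("pics/side3.png")
f=lambda i:cv2.resize(i[200:310,300:420],(400,366),interpolation=cv2.INTER_CUBIC)
cv2.imwrite("pics/z5.png",cv2.hconcat([f(a),f(s)]))
from h import *
from station import viewer,status
S=viewer.snapshot("side")
for d in (36,20,-20,-36): print(d,proj(S,[np.array([519.3,-323.7,27])+Y*d]))
print(status.state()["gripper_width"])
```

```text
36 [[335.78469096 269.09950291]]
20 [[338.96510569 272.29228038]]
-20 [[347.15621374 280.5152285 ]]
-36 [[350.53244578 283.90458445]]
39.903796002435655
```

View pics/z5.png

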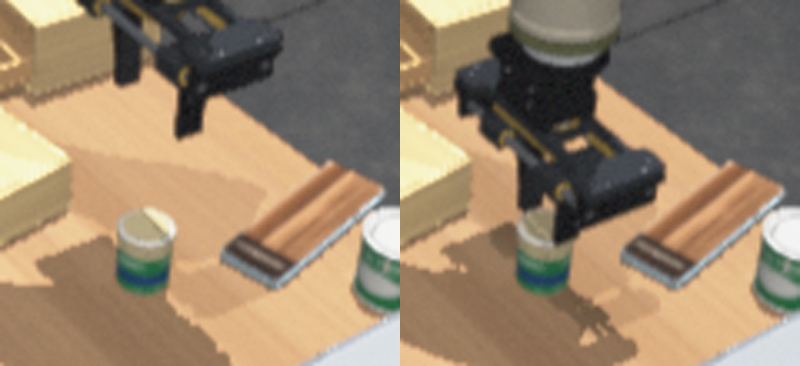

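Run:
```python
from h import *
from station import viewer,status
S=viewer.snapshot("side");im=S["image"][:,:,::-1]
x0,y0,k=315,235,11
o=cv2.resize(im[y0:y0+50,x0:x0+60],None,fx=k,fy=k,interpolation=cv2.INTER_NEAREST)
s=status.state();t=np.array(s["tool_pos"]);print(t,s["joint_efforts"],s["ft_force"])
for d in(20,-20):
  for z in(27,36,60):
    for ex,c in((-10,(0,0,255)),(10,(255,0,0))):
      p=proj(S,[[*(t+Y*d+X*ex)[:2],z]])[0]; cv2.circle(o,tuple(int(v) for v in (p+.5-[x0,y0])*k),4,c,1)
cv2.imwrite("pics/z6.png",o)
T=viewer.snapshot("top");x0,y0,k=380,180,11
cv2.imwrite("pics/z7.png",cv2.resize(T["image"][y0:y0+50,x0:x0+60,::-1],None,fx=k,fy=k,interpolation=cv2.INTER_NEAREST))
```

```text
[ 519.29928885 -323.71116918   41.01060088] [-2.57119944e-03 -5.46658409e+01  2.35177463e+01 -2.84816909e+01
 -5.98793174e-02 -1.40407836e-02  1.65306755e-07] [-0.6858396  -0.50794502  0.63247513]
```

View pics/z6.png

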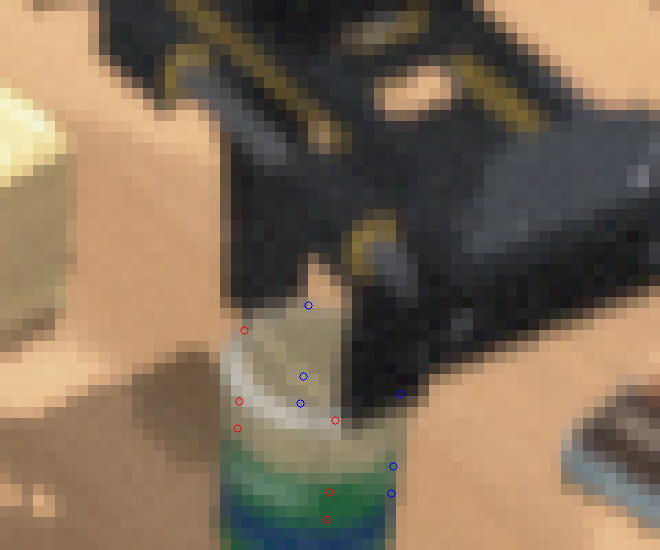

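Run:
```python
from h import *
from station import viewer,status
S=viewer.snapshot("side")
for z in (146,160,180,200): print(z,proj(S,[np.array([519.3,-323.7,z])+Y*d for d in (36,-36,43,-43)]).round(1).tolist())
```

```text
146 [[338.2, 235.9], [353.8, 250.1], [336.8, 234.6], [355.4, 251.6]]
160 [[338.5, 231.8], [354.2, 245.9], [337.1, 230.5], [355.8, 247.4]]
180 [[339.0, 225.8], [354.8, 239.8], [337.5, 224.5], [356.5, 241.3]]
200 [[339.4, 219.8], [355.4, 233.6], [337.9, 218.5], [357.1, 235.1]]
```

View pics/z7.png

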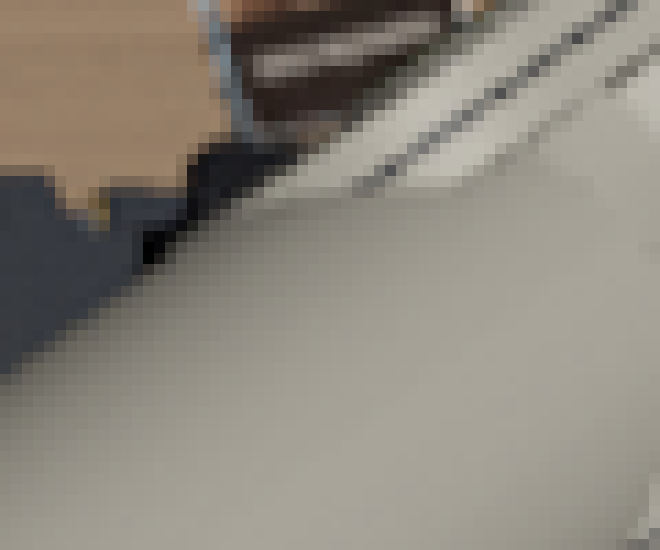

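Run:
```python
from station import bot,fingers,status,viewer
from h import *
np.set_printoptions(precision=2,suppress=True)
P=np.array([519.3,-323.7,0])
fingers.command_gripper(72,15)
s=status.state();print(s["time_s"],s["tool_pos"],s["ft_force"],s["gripper_width"])
S=viewer.snapshot("side");im=S["image"][:,:,::-1]
x0,y0,k=310,220,8
o=cv2.resize(im[y0:y0+75,x0:x0+75],None,fx=k,fy=k,interpolation=cv2.INTER_NEAREST)
for d in(36,-36):
  for z,c in((27,(0,0,255)),(60,(255,0,0))):
      p=proj(S,[P+Y*d+Z*z])[0]; cv2.circle(o,tuple(int(v) for v in (p+.5-[x0,y0])*k),4,c,1)
cv2.imwrite("pics/z8.png",o)
```

```text
16.8583 [ 519.32 -323.68   41.02] [ 0.15 -0.04 -0.54] 72.03784630820087
```

View pics/z8.png

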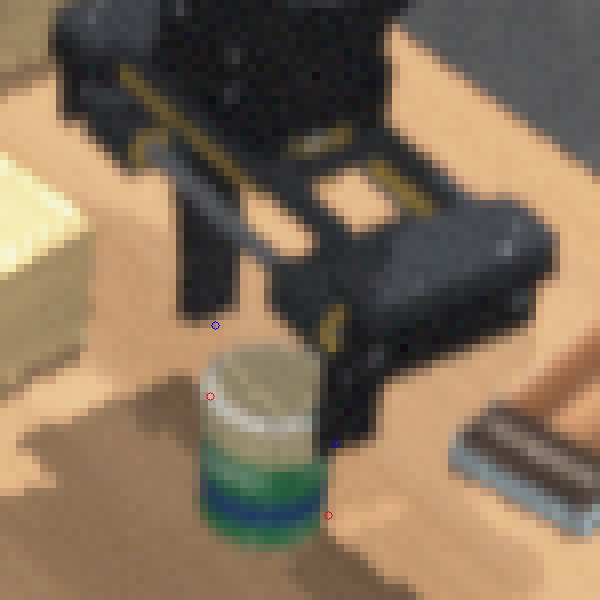

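Run:
```python
from station import bot,fingers,status,viewer
from h import *
np.set_printoptions(precision=2,suppress=True)
P=np.array([519.3,-323.7,0])
r=bot.movel(P+Z*8,vel=25,until_force=4)
s=status.state();print(r,s["time_s"],s["tool_pos"],s["ft_force"],s["gripper_width"])
S=viewer.snapshot("side");im=S["image"][:,:,::-1]
x0,y0,k=310,220,8
o=cv2.resize(im[y0:y0+75,x0:x0+75],None,fx=k,fy=k,interpolation=cv2.INTER_NEAREST)
cv2.imwrite("pics/z9.png",o)
```

```text
False 18.375 [ 519.38 -323.77    8.15] [-0.1  -0.28 -0.22] 71.73849219303342
```

View pics/z9.png

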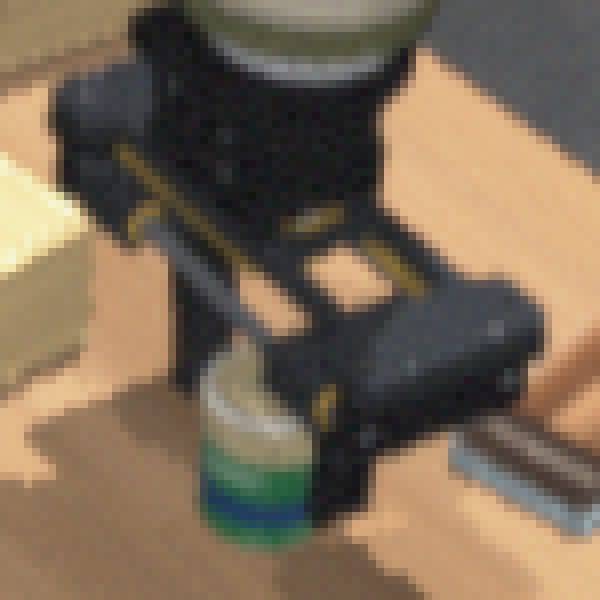

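The arm's reported height reads about 33 mm too low. Both pictures put the tips near TCP +19 mm, and going below "table level" met no contact. Now I'll close on the pot and lift it slowly.

Run:
```python
from station import bot,fingers,status,viewer
from h import *
np.set_printoptions(precision=2,suppress=True)
P=np.array([519.3,-323.7,0])
fingers.command_gripper(38,15)
s=status.state();print(s["time_s"],s["tool_pos"],s["ft_force"],s["gripper_width"])
if s["gripper_width"]>43:
    bot.movel(P+Z*20,vel=50)
    s=status.state();print(s["time_s"],s["tool_pos"],s["ft_force"],s["gripper_width"])
    bot.movel(P+Z*115,vel=120)
    S=viewer.snapshot("side");cv2.imwrite("pics/side10.png",S["image"][:,:,::-1]);T=viewer.snapshot("top");cv2.imwrite("pics/top10.png",T["image"][:,:,::-1])
    im=S["image"][:,:,::-1]
    cv2.imwrite("pics/z10.png",cv2.resize(im[180:280,250:380],(780,600),interpolation=cv2.INTER_CUBIC))
    s=status.state();print(s["time_s"],s["tool_pos"],s["ft_force"],s["gripper_width"])
```

```text
18.9833 [ 519.31 -323.86    8.07] [-0.73 -0.54  0.45] 48.01556960975239
19.375 [ 519.51 -323.74   20.38] [-0.9   0.15 -1.24] 48.1173604728025
20.4167 [ 518.9  -323.36  114.12] [ 0.01 -0.06 -0.78] 48.13743427320813
```

View pics/z10.png

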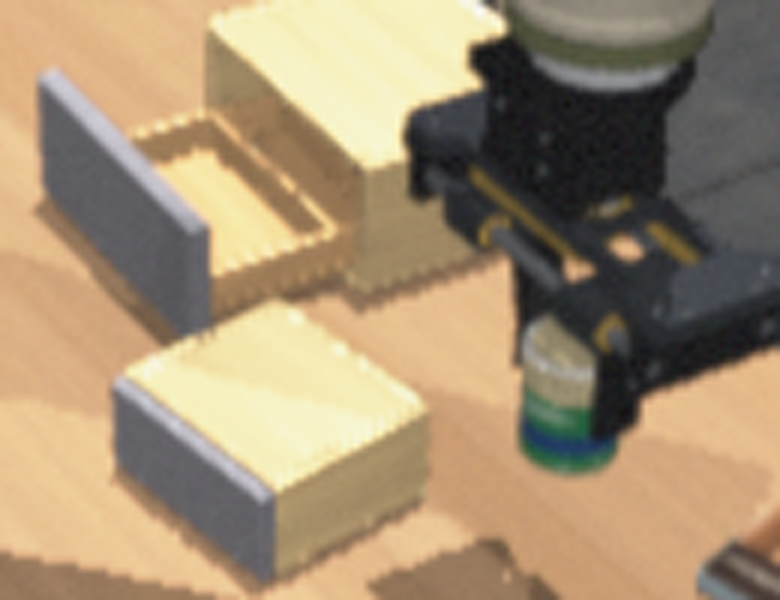

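Run:
```python
from station import bot,fingers,status,viewer
from h import *
np.set_printoptions(precision=1,suppress=True)
S=viewer.snapshot("top");im=S["image"]
# predicted geometry
C=F-X*26; C[2]=14
q=[C+X*a*43.5+Y*b*68+Z*24 for a,b in((1,1),(1,-1),(-1,-1),(-1,1))]+[C]+[F-X*83.3+Y*b*90+Z*84 for b in(1,-1)]
x0,y0,k=225,170,8
o=cv2.resize(im[y0:y0+70,x0:x0+95,::-1],None,fx=k,fy=k,interpolation=cv2.INTER_CUBIC)
for p in proj(S,q): cv2.circle(o,tuple(int(v) for v in (p+.5-[x0,y0])*k),4,(0,0,255),1)
cv2.imwrite("pics/z11.png",o);print(C)
```

```text
[549.9  32.5  14. ]
```

View pics/z11.png

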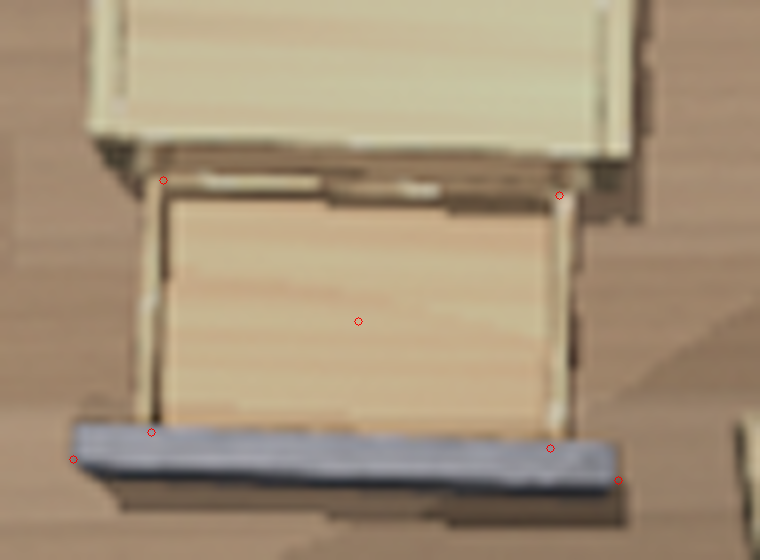

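Run:
```python
from station import bot,fingers,status,viewer
from h import *
np.set_printoptions(precision=2,suppress=True)
C=F-X*29.5
bot.movel(C+Z*115,vel=180)
bot.movel(C+Z*40,vel=80)
r=bot.movel(C+Z*19,vel=12,until_force=2.5)
s=status.state();print(r,s["time_s"],s["tool_pos"],s["ft_force"],s["gripper_width"])
S=viewer.snapshot("side");im=S["image"][:,:,::-1]
cv2.imwrite("pics/z12.png",cv2.resize(im[130:260,220:389],(780,600),interpolation=cv2.INTER_CUBIC))
```

```text
True 25.0333 [546.43  32.66  21.87] [0.31 0.5  5.32] 48.09695328073117
```

View pics/z12.png

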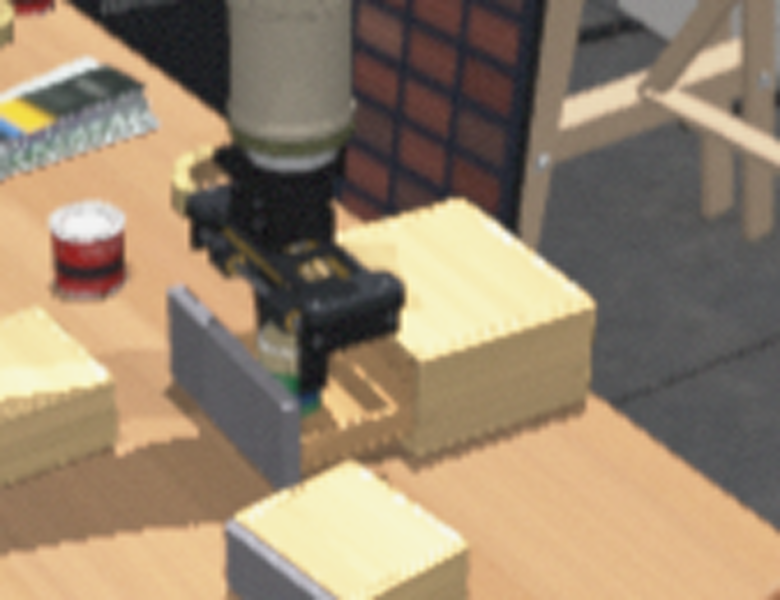

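Run:
```python
from station import bot,fingers,status,viewer
from h import *
np.set_printoptions(precision=2,suppress=True)
C=F-X*29.5
fingers.command_gripper(64,15)
bot.pause(0.2)
bot.movel(C+Z*60,vel=60)
bot.movel(C+Z*120,vel=150)
bot.movel(F-X*150+Z*120,vel=150)
fingers.command_gripper(0,10)
s=status.state();print(s["time_s"],s["tool_pos"],s["ft_force"],s["gripper_width"])
S=viewer.snapshot("side");im=S["image"][:,:,::-1]
cv2.imwrite("pics/z13.png",cv2.resize(im[130:260,220:389],(780,600),interpolation=cv2.INTER_CUBIC))
T=viewer.snapshot("top");im=T["image"][:,:,::-1]
cv2.imwrite("pics/z14.png",cv2.resize(im[120:270,210:350],(700,600)[0:2] and (560,600),interpolation=cv2.INTER_CUBIC))
```

```text
30.15 [426.18  39.89 120.01] [-0.47 -1.07  0.24] 0.5262754245689418
```

View pics/z13.png

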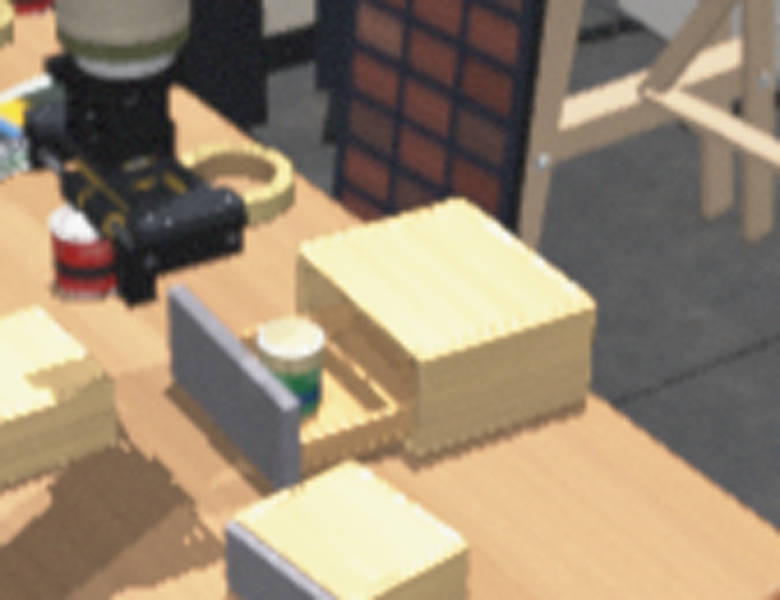

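View pics/z14.png

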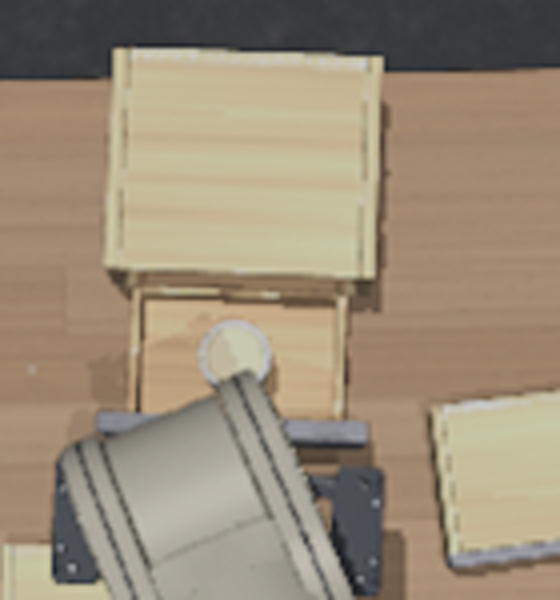

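Run:
```python
from station import bot,fingers,status,viewer
from h import *
np.set_printoptions(precision=2,suppress=True)
def st(t):
    s=status.state();print(t,round(s["time_s"],2),"s=%.2f"%((np.array(s["tool_pos"])-F)@X),s["ft_force"],s["ft_force"]@X)
bot.movel(F-X*125+Z*120,vel=100)
bot.movel(F-X*125+Z*28,vel=100)
st("low")
r=bot.movel(F-X*90+Z*28,vel=20,until_force=7); st(r)
if not r:
    r=bot.movel(F-X*24+Z*28,vel=35,until_force=7); st(r)
    if not r:
        bot.pause(0.2); st("p")
        r=bot.movel(F+X*8+Z*28,vel=5,until_force=7); st(r)
```

```text
low 31.72 s=-124.70 [0.02 0.44 0.46] -0.0037249909754002754
False 33.62 s=-90.00 [-1.59 -0.27  1.04] -1.5689148926937695
False 35.65 s=-23.92 [-2.69 -0.63 -0.7 ] -2.6443249872187184
p 35.85 s=-23.95 [-2.   -0.61  0.73] -1.962288818583847
True 39.57 s=-5.28 [-2.34  0.79  2.02] -2.3840080766422664
```

Run:
```python
from station import bot,fingers,status,viewer
from h import *
bot.movel(F-X*45+Z*28,vel=60)
bot.movel(F-X*140+Z*28,vel=120)
bot.movel(F-X*140+Z*120,vel=150)
bot.reach([400,250,220],ORI)
bot.pause(0.5); print(status.state()["time_s"])
S=viewer.snapshot("side");T=viewer.snapshot("top")
a=cv2.resize(S["image"][130:260,230:360,::-1],(390,390));b=cv2.resize(T["image"][110:240,205:335,::-1],(390,390))
cv2.imwrite("pics/z15.png",cv2.hconcat([a,b]))
```

```text
43.5167
```

View pics/z15.png

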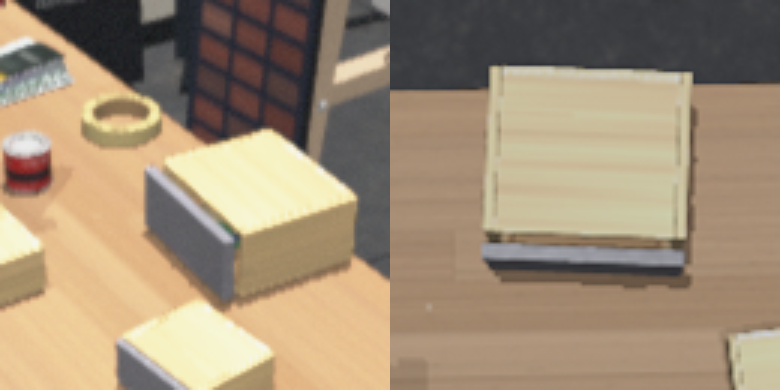

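```bash
python3 meas.py | head -7
python3 - <<'E'
from station import viewer
from h import *
S=viewer.snapshot("side");x0,y0=270,175
o=cv2.resize(S["image"][y0:y0+60,x0:x0+75,::-1],None,fx=10,fy=10,interpolation=cv2.INTER_NEAREST)
# pot predicted if undisturbed: green band visible z ~14+20..14+40
C=F-X*(29.5-87+8+0)   # drawer now ~11.7 out vs 95 => moved +83
C=F+X*(57.5-3.5+0)
for z in(14,50,74):
  for a in np.linspace(0,6.28,20):
    p=proj(S,[C+23.5*np.array([np.cos(a),np.sin(a),0])+Z*z])[0]; cv2.circle(o,tuple(int(v) for v in (p+.5-[x0,y0])*10),2,(0,0,255),-1)
cv2.imwrite("pics/z16.png",o)
E
```

```text
face [[579.3 100.   84. ]
 [608.3 -51.9  84. ]] dir -3.4608474 x at y=0: 573.8865 resid 14.114408727238644
body [[603.4  99.4  88. ]
 [615.3 -51.9  88. ]] dir -3.4629989 x at y=0: 598.9688 resid 2.6009469221678247
((268.9453430175781, 195.9209747314453), (66.22027587890625, 8.455286979675293), 2.2025983333587646)
front ends 236 191 67 11
[[588.4 118.5  84. ]Traceback (most recent call last):
  File "meas.py", line 27, in <module>
    c=biggest(m,(385,200,420,235)); (cx,cy),r=cv2.minEnclosingCircle(c); M=cv2.moments(c); cc=(M["m10"]/M["m00"],M["m01"]/M["m00"])
  File "h.py", line 16, in biggest
    c,_=cv2.findContours(q,cv2.RETR_EXTERNAL,cv2.CHAIN_APPROX_NONE); return max(c,key=cv2.contourArea)
                                                                            ~~~^^^^^^^^^^^^^^^^^^^^^^^
ValueError: max() iterable argument is empty
```

View pics/z16.png

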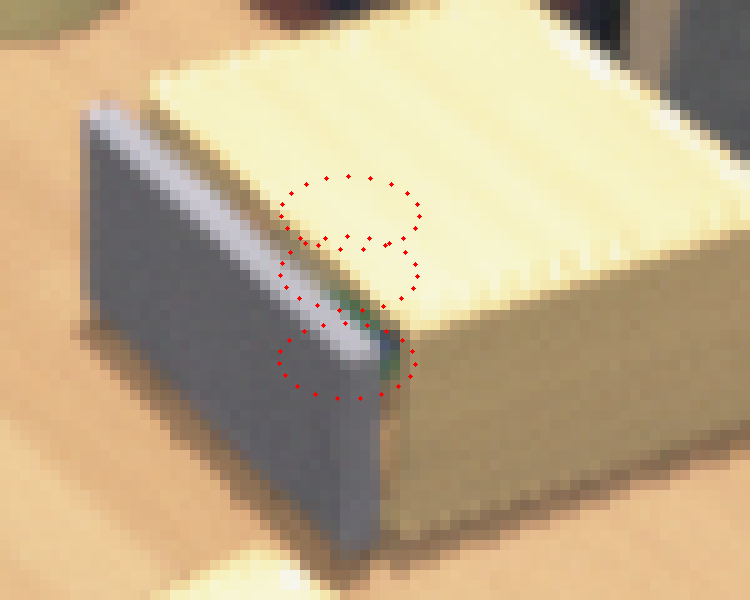

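```bash
python3 -c "
from station import job_done,status
print(status.state()['time_s'],status.state()['ft_force']);job_done()"
```

```text
43.7667 [-0.24290445  0.25494422  0.28125859]
the job is handed in; nothing more can be done
```

The drawer was released, the pot set upright in its front compartment, and the drawer pressed shut again. I handed the job in at 43.8 s; no verdict was reported.

- **Releasing the latch:** I pressed the front of the largest cabinet at 5 mm/s and stopped on an 8.5 N force change. I backed off and the drawer sprang out.
- **Placing the pot:** I set the pot down until the floor was felt, at 21.9 mm reported where I expected 22 mm. I then released it, and pictures showed it upright in the tray.
- **Closing the drawer:** I pressed until the force rose 7 N on top of about 2 N of spring force, roughly 9 N in all. It stopped at the same place as the first press, within about 0.1 mm, and I withdrew.
- **Last checks:** The drawer front is back within about 0.2 mm of its starting latched position and stayed there. The pot's green and blue bands show through the gap where an undisturbed upright pot should be. The robot touches nothing. In the views the tin, tape roll and look-alike cabinets appear unmoved; I did not measure any of the loose things.

**Checks that disagreed:**
- **Reported tool height:** it was about 33 mm lower than the real height, so my first attempt to grip the pot closed just above the lid without touching it. I confirmed the offset from the images and a force-guarded descent, then corrected for it. Because of it, the first press was also about 33 mm higher on the front than I intended.
- **Tray position:** with the drawer open, the tray was about 3.5 mm nearer the robot than I had predicted, and I shifted the placing to match.

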